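# Make the drum sander safe and hold its dust hood open

### The job

Shut the bench drum sander down from its push-button station, pressing each button fully down and letting it come back up before the next: first the wide mushroom-head stop button, then the square dust-purge button, then the small round guard-release button. Then lift the sander's grey hinged hood by its steel bail handle and hold it open at 50 degrees from shut (to within 5 degrees) so the drum can be inspected: it falls shut if let go, so finish while still holding it there, without letting go. Leave the other things on the bench where they are.

Things in the scene. Friction and masses are not known exactly. Their poses are not given: they have to be found in the camera images.
- sander: Green cast bench drum sander, 250 mm wide (its y), 290 mm deep (115 mm to the front of the origin, 175 mm behind), 148 mm high with the hood shut, fixed to the bench. Origin: on the bench under the middle of the drum; +x is its rear (away from the robot at yaw 0), y lies along the drum and the hinge, z up.
- guard (a joint): Opening angle of the grey hood in rad: 0 shut (level), grows as the front edge rises; stops at 1.35. The hood (176 x 240 mm, about 0.4 kg) is also pulled shut by a light spring: lifting it at the bail takes about 2 to 5 N and it falls shut from any angle.
- guard_bar (a point): Middle of the front bar of the hood's steel bail handle: a level round bar, 10 mm thick, 120 mm long along the sander's y, joined to the hood's front edge by one side bar at each end. It stands 45 mm in front of the hood's edge and of the sander's front face, with open air before, behind and under it. Shut, it is 131 mm above the bench. The point turns with the hood.
- guard_hinge (a point): Middle of the hood's hinge axis, which runs along the sander's y, 90 mm behind the sander's origin (its +x) and 125 mm above the bench. The bar's centre lies 225 mm from the axis toward the front and 6 mm above the plane of the axis when shut, so opened by angle a it is (225 cos a - 6 sin a) mm in front of the axis and (225 sin a + 6 cos a) mm above it.
- panel: Grey push-button station, a box 85 mm (x) by 185 mm (y) by 50 mm high, fixed to the bench, origin centre of its underside. On its top three black push buttons stand in a row along its y, 58 mm apart; which is where varies.
- stop_top (a point): Centre of the top of the stop button: wide mushroom head, 40 mm across, top 80 mm above the bench.
- purge_top (a point): Centre of the top of the dust-purge button: square, 26 x 26 mm, top 72 mm above the bench.
- release_top (a point): Centre of the top of the guard-release button: small, round, 18 mm across, top 72 mm above the bench.
- stop (a joint): How far the stop button is pressed in m: 0 up, 0.006 fully down. It springs back; about 5 N holds it fully down.
- purge (a joint): The same for the dust-purge button: 0 up, 0.006 fully down, about 5 N.
- release (a joint): The same for the guard-release button: 0 up, 0.006 fully down, about 5 N.
- block: Bystander, to be left alone: cork sanding block, 110 x 65 x 30 mm. Origin: centre of its underside.
- pencil: Bystander, to be left alone: flat carpenter's pencil, 150 x 13 x 8 mm. Origin: centre of its underside.
- tape: Bystander, to be left alone: black tape measure, 70 x 40 x 65 mm. Origin: centre of its underside.
- offcut: Bystander, to be left alone: pale wood offcut, 170 x 70 x 19 mm. Origin: centre of its underside.
- varnish: Bystander, to be left alone: metal varnish can, 80 mm across, 110 mm high. Origin: centre of its underside.
- glue: Bystander, to be left alone: white glue bottle, 60 mm across, 170 mm high. Origin: centre of its underside.
- driver: Bystander, to be left alone: screwdriver with a wooden handle, lying flat. Origin: centre of its underside.

How it is judged:
By the outcome, as a careful person would: the job done as asked, in the order asked, and still so for the second after the job is handed in, while the arm keeps its last pose, push and grip.
It also fails if it takes over 56 s, if anything falls off the work surface, if the arm or the gripper's body presses on something with over 40 N, if the wrist force passes 120 N, or if a joint passes its speed limit or range.

### The arm

A 7-joint arm with a two-finger parallel gripper is mounted at the origin on the work surface. World frame = base frame: x ahead of the robot, y to its left, z up, the work surface at z = 0. Lengths are in m, angles in rad, forces in N, time in s.
With the tool pointing down it reaches from about 0.425 to 0.925 m from the base axis. Payload 6.8 kg.
Tool frame: the origin (TCP) lies midway between the tips of the shut fingers; the grasp point (between the pads) lies 19 mm behind it (bot.hold_point_z is the distance from the TCP to the grasp point, in m); z points along the fingers, y is the line along which they close (so a half turn about z gives the same grasp; the last joint's range is limited). The gripper opens to 85 mm and grips with 20 to 120 N. Pads are 22 mm wide; open, the fingers measure 114 mm over their backs; the gripper's body (76 mm by 85 mm) begins 54 mm behind the grasp point. The pads swing forward as they close: fully open they stand 13 mm farther back than shut.
Start: joints at [-1.321, 0.477, 0.022, 1.555, -0.011, 1.109, -0.083], TCP at [0.236, 0.632, 0.231] pointing down, gripper open.
Joint ranges: [-2.96, 2.96], [-0.34, 2.1], [-1.41, 1.46], [0.24, 2.44], [-1.37, 4.51], [0.17, 1.92], [-2.96, 2.96]. Speed limits (rad/s): [2.39, 2.39, 3.14, 3.14, 3.14, 3.14, 3.14].

### API

Orientations are given as a unit quaternion [w, x, y, z].
In Python, from station import bot gives the robot as it stands. The module is installed in compiled form; this text tells all that it offers.
- The arm moves only by the tool step_arm, never from a script. Its argument "increments" is a list that holds one entry, the list of rows, each a list of 7 numbers: the opening, from -1 (shut) to 1 (fully open), then the shift along the tool's x, y, z in mm, then the turn, a rotation vector about the tool's x, y, z in degrees. In form: [[[grip, x, y, z, ax, ay, az], ...]]. A call has 1 to 10 rows; each row is the pose to reach, as a shift and turn from the pose commanded when the call began, along the tool's axes at that moment; what a row does not reach only later rows make up. A row lasts 1/12 s, in which the tool goes at most 41.7 mm and 7.16 degrees, less where a joint would pass 70% of its speed; a pose out of reach is approached as far as the arm can. A call with a gripper value outside its range is refused whole. The fingers move at their own pace and stop on an object; "force" is the grip in N (left out, the last holds). Time passes only in rows, so rows that repeat a pose let the fingers close. It gives the time, the measured TCP pose, the force, the opening and the grip force at its end, in the units of the state.
- bot.get_obs(): the state, without advancing time (a new reading comes with each control period).
- bot.read_camera(name): name is "scene" or "top" or "wrist"; returns a dict with "image" (480x640x3 uint8, red, green, blue), "camera_matrix" (3x3 intrinsics, pixels), "R" (3x3) and "t" (3): a world point X has camera coordinates R X + t. Camera axes: x right, y down, z forward; pixel columns grow to the right and rows downward; lengths in m; the calibration is good to about 2 mm. A picture is of the moment at which its call begins. There is no depth.
- bot.hand_in(): hands the job in; it is judged then, once.
The state is a dict: "t": time; "q": joint angles; "joint_vel": joint speeds; "joint_torque": joint torques, N m; "eef_pos": TCP position; "tool_rot": TCP orientation; "contact_force": force on the tool from outside, world axes, zero at the start; "torque": the same for the moment, N m; "gripper_width": opening from 0.0 (shut) to 1.0 (fully open); "grasp_force": force on a finger pad.
Only numpy, scipy, OpenCV 4.12 (cv2) and the standard library are available. Lean on these libraries where they do the work, as an engineer would, in place of code of your own. Each camera call takes 0.05 s, during which the arm holds its last target. There are 200 camera calls.

## Working session

There is one attempt and no reset: what is moved stays moved. The work goes in short steps, Python scripts to look and compute and a tool call to move; the robot and the scene stay as the last step left them, time stands still between calls to the robot, and variables do not carry over. Pictures are saved under pics/ and viewed, at most 10 in all, crops included, and the job is handed in when it is done.

Besides the shell and the picture viewer there is one more tool, called as a command line: name --argument value ..., lists and objects as JSON in quotes. step_arm: Moves the arm, as the interface text tells. Its arguments: {"type":"object","properties":{"increments":{"type":"array"},"force":{"type":"number"}},"required":["increments"]}

```bash
mkdir -p pics
cat > h.py <<'E'
import numpy as np,cv2,json
from station import bot
def snap(n,f):
    c=bot.read_camera(n); cv2.imwrite(f'pics/{f}.png',cv2.cvtColor(c['image'],cv2.COLOR_RGB2BGR))
    np.savez(f'pics/{f}.npz',K=c['camera_matrix'],R=c['R'],t=c['t'])
def ray(f,u,v,z):
    d=np.load(f'pics/{f}.npz');C=-d['R'].T@d['t'];r=d['R'].T@np.linalg.solve(d['K'],[u,v,1.])
    return C+r*(z-C[2])/r[2]
def proj(f,X):
    d=np.load(f'pics/{f}.npz');p=d['K']@(d['R']@np.array(X)+d['t']);return p[:2]/p[2]
E
python3 - <<'E'
from h import *
snap('top','top0');snap('scene','scene0')
o=bot.get_obs();print(o['t'],o['eef_pos'],o['tool_rot'],o['q'],bot.hold_point_z)
E
```

```text
0.1 [0.23619633 0.6317547  0.23043831] [-9.24103401e-05  1.77904022e-01  9.84047507e-01 -8.08882201e-04] [-1.32111069  0.477694    0.0223229   1.5563525  -0.01150286  1.1093022
 -0.08306295] 0.0187
```

View pics/top0.png

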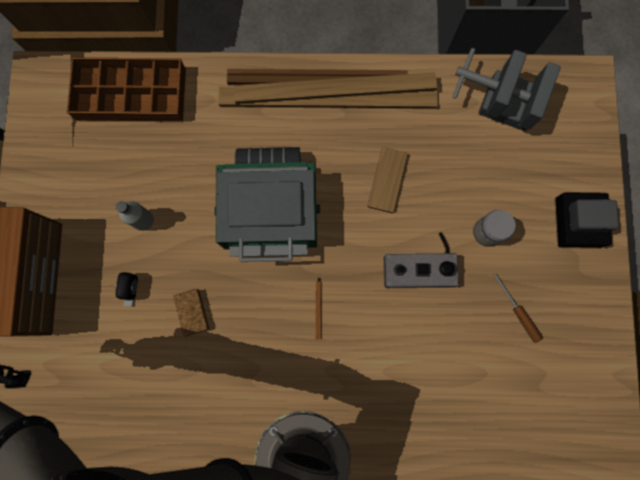

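View pics/scene0.png

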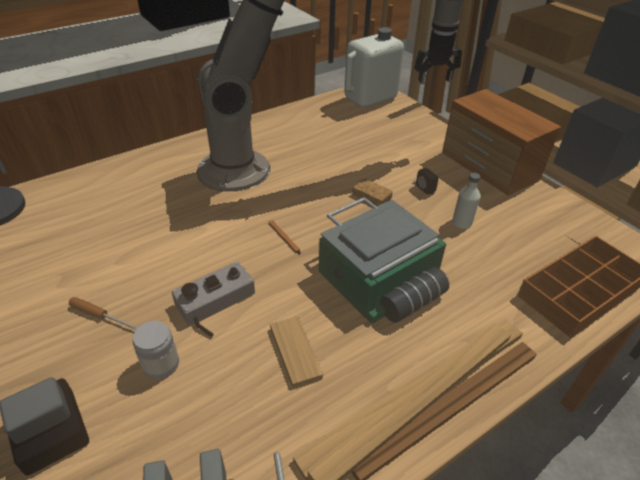

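The top view shows the sander centred near (266,205) with its bail bar near (266,258). The panel is near (422,270), with buttons at about (400,269), (423,269) and (447,268). I'll enlarge these areas.

Run:
```python
import cv2,numpy as np
i=cv2.imread('pics/top0.png')
a=cv2.resize(i[230:300,370:470],None,fx=6,fy=6,interpolation=cv2.INTER_CUBIC)
b=cv2.resize(i[140:275,200:335],None,fx=4.4,fy=4.4,interpolation=cv2.INTER_CUBIC)
cv2.imwrite('pics/ca.png',cv2.convertScaleAbs(a,alpha=1.8,beta=15));cv2.imwrite('pics/cb.png',cv2.convertScaleAbs(b,alpha=1.6,beta=10))
```

```text
(no output)
```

View pics/ca.png

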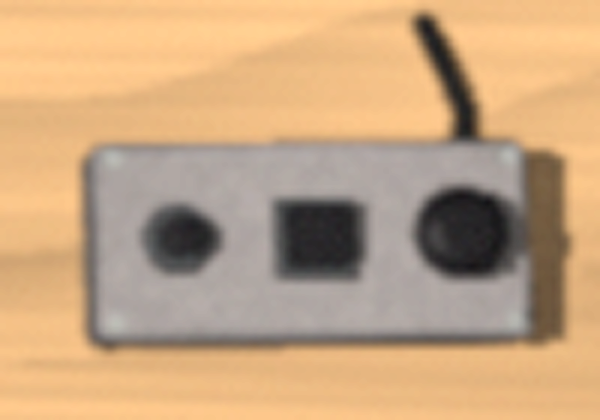

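View pics/cb.png

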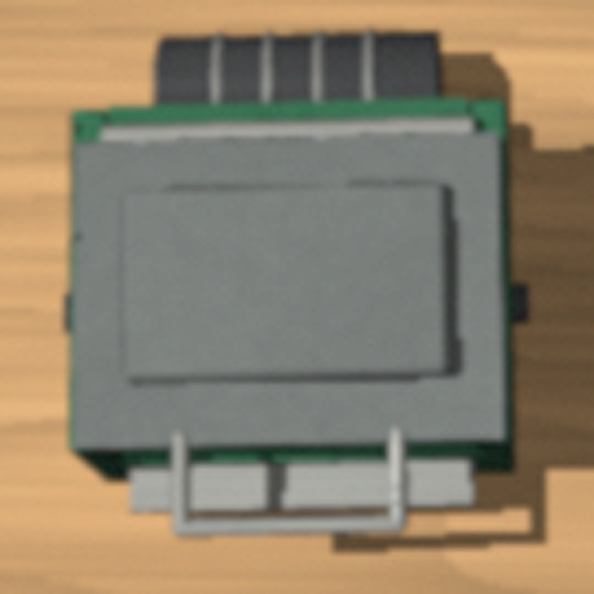

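Crop a (6×, offset 370,230): small round top at about (190,238), square at (322,236), mushroom at (462,230). The panel's top corners are (93,148), (522,143), (530,336) and (97,343). Crop b (4.4×, offset 200,140): the bar runs from (180,528) to (403,524), and the hood's corners are (77,138), (503,130), (505,440) and (72,448).

Run:
```python
from h import *
A=lambda u,v,z:ray('top0',(u+.5)/6-.5+370,(v+.5)/6-.5+230,z)
B=lambda u,v,z:ray('top0',(u+.5)/4.4-.5+200,(v+.5)/4.4-.5+140,z)
np.set_printoptions(precision=4,suppress=True)
for n,p in dict(rel=(190,238,.072),pur=(322,236,.072),stop=(462,230,.08),c1=(93,148,.05),c2=(522,143,.05),c3=(530,336,.05),c4=(97,343,.05)).items(): print(n,A(*p))
for n,p in dict(barL=(180,526,.131),barR=(403,522,.131),h1=(77,138,.13),h2=(503,130,.13),h3=(505,440,.13),h4=(72,448,.13)).items(): print(n,B(*p))
d=np.load('pics/top0.npz');print(-d['R'].T@d['t'])
from scipy.spatial.transform import Rotation as Ro
o=bot.get_obs();w=o['tool_rot'];print(Ro.from_quat(w,scalar_first=True).as_matrix())
```

```text
rel [ 0.4795 -0.2417  0.072 ]
pur [ 0.4812 -0.2967  0.072 ]
stop [ 0.4836 -0.3532  0.08  ]
c1 [ 0.52  -0.204  0.05 ]
c2 [ 0.5247 -0.3863  0.05  ]
c3 [ 0.4425 -0.3875  0.05  ]
c4 [ 0.4368 -0.2053  0.05  ]
barL [0.4918 0.1544 0.131 ]
barR [0.4957 0.0318 0.131 ]
h1 [0.7119 0.221  0.13  ]
h2 [ 0.7194 -0.0197  0.13  ]
h3 [ 0.5423 -0.0235  0.13  ]
h4 [0.5345 0.216  0.13  ]
[ 0.3242 -0.0397  1.4548]
[[-0.9367  0.3501 -0.0005]
 [ 0.3501  0.9367 -0.0016]
 [-0.0001 -0.0016 -1.    ]]
```

Panel purge is about (0.481,-0.2965), stop (0.4826,-0.3545) and release (0.4795,-0.2385). The bar centre is about (0.494,0.093), with the sander's yaw about 1.8°. I'll start the transit with the gripper shut, turning the tool to that yaw.

step_arm --increments '[[[-1,-433,-406,0,0,0,67.7],[-1,-433,-406,0,0,0,67.7],[-1,-433,-406,0,0,0,67.7],[-1,-433,-406,0,0,0,67.7],[-1,-433,-406,0,0,0,67.7],[-1,-433,-406,0,0,0,67.7],[-1,-433,-406,0,0,0,67.7],[-1,-433,-406,0,0,0,67.7],[-1,-433,-406,0,0,0,67.7],[-1,-433,-406,0,0,0,67.7]]]' --force 40

```text
t: 0.93
eef_pos: [0.4215, 0.2568, 0.2312]
tool_rot: [-0.0, 0.698, 0.716, -0.0]
contact_force: [0.9, 0.3, -0.2]
gripper_width: -0.001
grasp_force: 0.0
```

```bash
cat >> h.py <<'E'
from scipy.spatial.transform import Rotation as Ro
np.set_printoptions(precision=4,suppress=True)
def delta(target,yaw=1.8):
    "tool-frame shift (mm) and turn (deg) from measured pose to target, tool down, tool y at yaw"
    o=bot.get_obs();R=Ro.from_quat(o['tool_rot'],scalar_first=True)
    a=np.radians(yaw);y=np.array([np.cos(a),np.sin(a),0]);z=np.array([0,0,-1.])
    T=Ro.from_matrix(np.c_[np.cross(y,z),y,z])
    print(o['t'],o['eef_pos'],o['contact_force'],o['gripper_width'],'shift',R.inv().apply(np.array(target)-o['eef_pos'])*1e3,'turn',(R.inv()*T).as_rotvec(degrees=True))
E
python3 -c "
from h import *
delta([.4826,-.3545,.13])"
```

```text
0.9333 [0.4215 0.2568 0.2312] [ 0.8973  0.2629 -0.1993] -0.0009571418705241849 shift [-612.71     45.6671  101.1247] turn [-0.0174 -0.0069 -0.3526]
```

step_arm --increments '[[[-1,-613,46,0,0,0,0],[-1,-613,46,0,0,0,0],[-1,-613,46,0,0,0,0],[-1,-613,46,0,0,0,0],[-1,-613,46,0,0,0,0],[-1,-613,46,0,0,0,0],[-1,-613,46,0,0,0,0],[-1,-613,46,0,0,0,0],[-1,-613,46,0,0,0,0],[-1,-613,46,0,0,0,0]]]'

```text
t: 1.77
eef_pos: [0.4651, -0.1573, 0.2314]
tool_rot: [-0.0, 0.696, 0.718, 0.0]
contact_force: [0.8, -0.3, -0.5]
gripper_width: -0.003
grasp_force: 0.0
```

```bash
python3 -c "
from h import *
delta([.4826,-.3545,.13])"
```

```text
1.7667 [ 0.4651 -0.1573  0.2314] [ 0.7623 -0.25   -0.5466] -0.002510294085129554 shift [-197.7293   11.1975  101.2556] turn [ 0.0224 -0.0302  0.0223]
```

step_arm --increments '[[[-1,-40,2,10,0,0,0],[-1,-78,4,20,0,0,0],[-1,-115,6,35,0,0,0],[-1,-150,9,55,0,0,0],[-1,-180,11,75,0,0,0],[-1,-197,11,95,0,0,0],[-1,-197,11,110,0,0,0],[-1,-197,11,121,0,0,0],[-1,-197,11,126,0,0,0],[-1,-197,11,126,0,0,0]]]'

```text
t: 2.6
eef_pos: [0.4823, -0.3506, 0.1042]
tool_rot: [-0.001, 0.696, 0.719, -0.0]
contact_force: [-0.1, 0.6, -0.1]
gripper_width: 0.002
grasp_force: 0.0
```

Run:
```python
from h import *
delta([.4826,-.3545,.08])
snap('wrist','w1')
for n,p in dict(stop=(.4826,-.3545,.08),pur=(.481,-.2965,.072),rel=(.4795,-.2385,.072)).items(): print(n,proj('w1',p))
```

```text
2.6 [ 0.4823 -0.3506  0.1042] [-0.0715  0.6113 -0.0642] 0.0022869326028599614 shift [-3.9312  0.2073 24.1477] turn [-0.1035 -0.0965  0.062 ]
stop [320.3299 296.7663]
pur [321.0021 190.792 ]
rel [322.0663  68.4511]
```

View pics/w1.png

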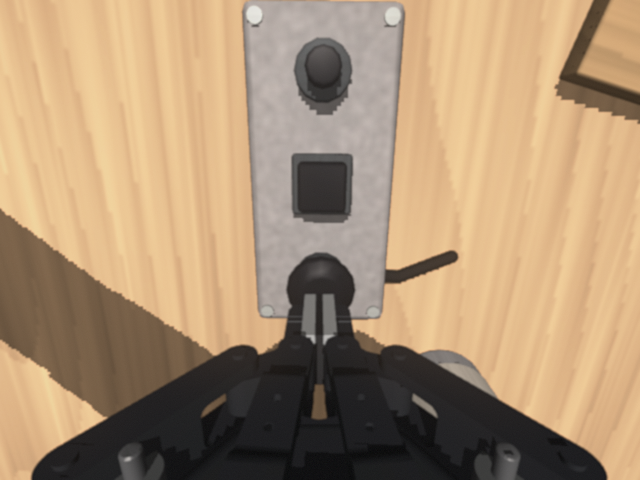

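The wrist view matches the projections to about 2 mm: purge at (322,187) and release at (323,66). The mushroom's centre at about (321,287) suggests y ≈ -0.351, right under the current TCP. I'll press it here.

step_arm --increments '[[[-1,0,0,10,0,0,0],[-1,0,0,20,0,0,0],[-1,0,0,25,0,0,0],[-1,0,0,28,0,0,0],[-1,0,0,30,0,0,0],[-1,0,0,31,0,0,0],[-1,0,0,31,0,0,0],[-1,0,0,31,0,0,0]]]'

```text
t: 3.32
eef_pos: [0.4829, -0.3514, 0.0745]
tool_rot: [-0.0, 0.696, 0.718, 0.0]
contact_force: [-0.3, 3.6, 4.3]
gripper_width: 0.001
grasp_force: 2.3
```

step_arm --increments '[[[-1,0,0,1,0,0,0],[-1,0,0,2,0,0,0],[-1,0,0,2.5,0,0,0],[-1,0,0,2.5,0,0,0]]]'

```text
t: 3.65
eef_pos: [0.483, -0.3517, 0.0738]
tool_rot: [-0.0, 0.696, 0.718, 0.001]
contact_force: [-5.0, 8.9, 22.1]
gripper_width: -0.002
grasp_force: 10.9
```

step_arm --increments '[[[-1,0,0,-10,0,0,0],[-1,0,0,-24,0,0,0],[-1,0,0,-28,0,0,0],[-1,20,0,-28,0,0,0],[-1,45,0,-28,0,0,0],[-1,56,0,-26,0,0,0],[-1,56,0,-20,0,0,0],[-1,56,0,-14,0,0,0],[-1,56,0,-10,0,0,0],[-1,56,0,-10,0,0,0]]]'

```text
t: 4.48
eef_pos: [0.48, -0.2971, 0.0807]
tool_rot: [-0.0, 0.696, 0.718, -0.001]
contact_force: [-1.1, -0.6, 0.2]
gripper_width: -0.0
grasp_force: 0.0
```

step_arm --increments '[[[-1,1,0,4,0,0,0],[-1,1,0,8,0,0,0],[-1,1,0,11,0,0,0],[-1,1,0,14,0,0,0],[-1,1,0,15.5,0,0,0],[-1,1,0,17,0,0,0],[-1,1,0,17,0,0,0],[-1,1,0,17,0,0,0]]]'

```text
t: 5.15
eef_pos: [0.4809, -0.2957, 0.066]
tool_rot: [0.0, 0.696, 0.718, 0.0]
contact_force: [-2.8, 1.3, 14.1]
gripper_width: 0.001
grasp_force: 7.0
```

step_arm --increments '[[[-1,0,0,-10,0,0,0],[-1,0,0,-22,0,0,0],[-1,0,0,-26,0,0,0],[-1,20,0,-26,0,0,0],[-1,45,0,-26,0,0,0],[-1,58,0,-26,0,0,0],[-1,58,0,-20,0,0,0],[-1,58,0,-17,0,0,0],[-1,58,0,-17,0,0,0],[-1,58,0,-17,0,0,0]]]'

```text
t: 5.98
eef_pos: [0.4788, -0.2382, 0.0817]
tool_rot: [0.0, 0.696, 0.718, -0.0]
contact_force: [0.3, -0.4, 0.5]
gripper_width: 0.001
grasp_force: 0.0
```

step_arm --increments '[[[-1,0,0,4,0,0,0],[-1,0,0,8,0,0,0],[-1,0,0,11,0,0,0],[-1,0,0,14,0,0,0],[-1,0,0,15.5,0,0,0],[-1,0,0,17,0,0,0],[-1,0,0,17,0,0,0],[-1,0,0,17,0,0,0]]]'

```text
t: 6.65
eef_pos: [0.4791, -0.2378, 0.0659]
tool_rot: [0.0, 0.696, 0.718, 0.0]
contact_force: [-4.9, 1.3, 16.1]
gripper_width: -0.003
grasp_force: 8.0
```

step_arm --increments '[[[-1,0,0,-15,0,0,0],[-1,0,0,-45,0,0,0],[-1,0,0,-80,0,0,0],[0,30,2,-105,0,0,0],[0,65,5,-120,0,0,0],[0,105,8,-125,0,0,0],[0,146,11,-125,0,0,0],[0,187,14,-125,0,0,0],[0,228,17,-125,0,0,0],[0,268,20,-125,0,0,0]]]'

```text
t: 7.48
eef_pos: [0.4901, 0.0338, 0.1898]
tool_rot: [-0.0, 0.696, 0.718, 0.0]
contact_force: [0.7, -0.1, -0.7]
gripper_width: 0.499
grasp_force: 0.0
```

step_arm --increments '[[[0,35,3,0,0,0,0],[0,55,5,0,0,0,0],[0,62,5,0,0,0,0],[0,62,5,0,0,0,0],[0,62,5,0,0,0,0]]]'

```text
t: 7.9
eef_pos: [0.4934, 0.0925, 0.1896]
tool_rot: [0.0, 0.696, 0.718, -0.0]
contact_force: [0.2, -0.6, 0.4]
gripper_width: 0.502
grasp_force: 0.0
```

Run:
```python
from h import *
delta([.4938,.0931,.112])
snap('wrist','w2');snap('scene','s2')
for y in (.1544,.0931,.0318): print(proj('w2',(.4938-.031*(y-.0931),y,.131)))
```

```text
7.9 [0.4934 0.0925 0.1896] [ 0.2321 -0.5818  0.3771] 0.502427085382119 shift [ 0.6713  0.4532 77.5998] turn [-0.0306  0.0384 -0.034 ]
[320.6639 170.798 ]
[320.5121 266.4202]
[320.3847 346.6335]
```

View pics/w2.png

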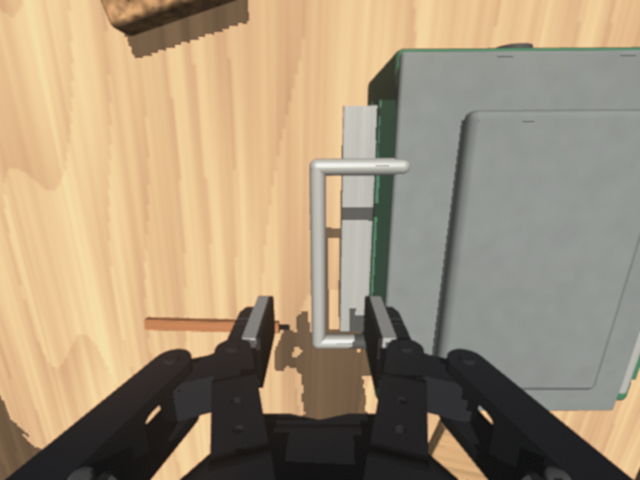

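The bar runs (318,165) to (318,342) and sits midway between the fingers, as predicted. The light ledge's corner is at (343,107) here and at crop b (130,510) in the top view. I'll triangulate its height before descending.

Run:
```python
from h import *
for z in (.0,.03,.06,.09,.12): print(z,ray('w2',343,107,z),ray('top0',130.5/4.4-.5+200,510.5/4.4-.5+140,z))
```

```text
0.0 [0.5117 0.2008 0.    ] [0.5176 0.2042 0.    ]
0.03 [0.5098 0.1984 0.03  ] [0.5137 0.1992 0.03  ]
0.06 [0.5079 0.1959 0.06  ] [0.5097 0.1942 0.06  ]
0.09 [0.506  0.1934 0.09  ] [0.5057 0.1891 0.09  ]
0.12 [0.504  0.1909 0.12  ] [0.5017 0.1841 0.12  ]
```

step_arm --increments '[[[0,0,0,15,0,0,0],[0,0,0,35,0,0,0],[0,0,0,52,0,0,0],[0,0,0,65,0,0,0],[0,0,0,72,0,0,0],[0,0,0,76,0,0,0],[0,0,0,76,0,0,0]]]'

```text
t: 8.58
eef_pos: [0.4935, 0.0925, 0.1135]
tool_rot: [-0.0, 0.697, 0.718, -0.0]
contact_force: [-0.1, -0.7, 0.1]
gripper_width: 0.499
grasp_force: 0.0
```

step_arm --increments '[[[-1,0,0,0,0,0,0],[-1,0,0,0,0,0,0],[-1,0,0,0,0,0,0],[-1,0,0,0,0,0,0],[-1,0,0,0,0,0,0]]]' --force 40

```text
t: 9.0
eef_pos: [0.4929, 0.0935, 0.1139]
tool_rot: [-0.001, 0.696, 0.718, -0.0]
contact_force: [-4.0, -1.1, 2.5]
gripper_width: 0.099
grasp_force: 39.0
```

The grip on the bar is good. I'll lift along the hinge arc.

step_arm --increments '[[[-1,0,0.5,-10,0,0,0],[-1,0,1.4,-19.6,0,0,0],[-1,0,2.7,-29.3,0,0,0],[-1,0,4.5,-39,0,0,0],[-1,0,6.6,-48.6,0,0,0],[-1,0,9.2,-58,0,0,0],[-1,0,12.2,-67.4,0,0,0],[-1,0,15.6,-76.6,0,0,0],[-1,0,15.6,-76.6,0,0,0],[-1,0,15.6,-76.6,0,0,0]]]'

```text
t: 9.83
eef_pos: [0.5075, 0.0941, 0.1912]
tool_rot: [-0.002, 0.696, 0.718, -0.001]
contact_force: [-9.5, -0.1, 0.6]
gripper_width: 0.098
grasp_force: 39.2
```

step_arm --increments '[[[-1,0,3,-9,0,0,0],[-1,0,7,-17.9,0,0,0],[-1,0,11.6,-26.6,0,0,0],[-1,0,16.5,-35.1,0,0,0],[-1,0,21.8,-43.4,0,0,0],[-1,0,27.5,-51.4,0,0,0],[-1,0,33.6,-59.2,0,0,0],[-1,0,39.9,-66.6,0,0,0],[-1,0,39.9,-66.6,0,0,0],[-1,0,39.9,-66.6,0,0,0]]]'

```text
t: 10.67
eef_pos: [0.547, 0.0955, 0.2589]
tool_rot: [-0.003, 0.696, 0.718, -0.001]
contact_force: [-16.1, 1.0, 10.5]
gripper_width: 0.096
grasp_force: 39.6
```

The force is radially outward (about 19 N), so I'll ease the arc out slightly and go on to 50°.

step_arm --increments '[[[-1,0,-0.8,1,0,0,0],[-1,0,5,-9,0,0,0],[-1,0,12,-16,0,0,0],[-1,0,19.4,-22.7,0,0,0],[-1,0,26.9,-28.9,0,0,0],[-1,0,26.9,-28.9,0,0,0],[-1,0,26.9,-28.9,0,0,0],[-1,0,26.9,-28.9,0,0,0]]]'

```text
t: 11.33
eef_pos: [0.5763, 0.0966, 0.2884]
tool_rot: [-0.001, 0.696, 0.718, 0.0]
contact_force: [-10.5, 0.7, 7.0]
gripper_width: 0.095
grasp_force: 40.1
```

Run:
```python
from h import *
snap('scene','s3');snap('top','t3')
o=bot.get_obs();R=Ro.from_quat(o['tool_rot'],scalar_first=True);g=o['eef_pos']-R.apply([0,0,bot.hold_point_z])
h=np.array([.7177,.100,.125]);r=h[0]-g[0];z=g[2]-.125
print(o['t'],o['eef_pos'],o['contact_force'],g,np.hypot(r,z),np.degrees(np.arctan2(z,r)-np.arctan2(6,225)))
i=cv2.imread('pics/s3.png');cv2.imwrite('pics/s3c.png',cv2.convertScaleAbs(cv2.resize(i[100:330,260:500],None,fx=2.5,fy=2.5,interpolation=cv2.INTER_CUBIC),alpha=1.4))
```

```text
11.4333 [0.5763 0.0966 0.2883] [-9.64    1.1401  6.8192] [0.5763 0.0965 0.307 ] 0.23050297175517082 50.62949523790068
```

View pics/s3c.png

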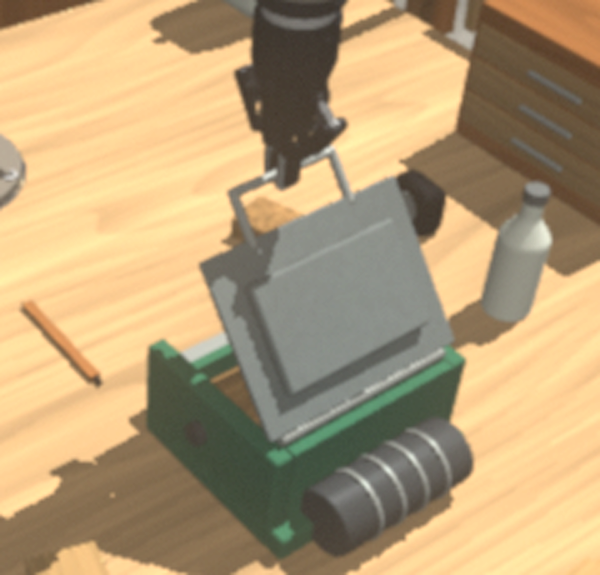

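The hood is held up by the bar, and the bar's corners in the crop are at (235,193) and (333,155). I'll check the angle against those and the hood's rear and front corners.

Run:
```python
from h import *
ex=np.array([.9995,.031,0]);ey=np.array([-.031,.9995,0]);ez=np.array([0,0,1.])
for hx in (.7177,.7137):
  h=np.array([hx,.100,.125])
  for a in (0,45,50,55):
    s,c=np.sin(np.radians(a)),np.cos(np.radians(a))
    P=lambda l,n,y:(proj('s3',h-ex*(l*c-n*s)+ez*(l*s+n*c)+ey*y)-[260,100])*2.5
    print(hx,a,'bar',P(.225,.006,-.06),P(.225,.006,.06),'edge',P(.18,.006,-.12),P(.18,.006,.12))
```

```text
0.7177 0 bar [167.8416 289.3778] [257.1963 248.8394] edge [146.3728 335.2067] [326.7995 250.5573]
0.7177 45 bar [218.4429 197.8048] [316.5675 156.2686] edge [185.9902 266.0378] [380.3966 179.1215]
0.7177 50 bar [229.4122 194.0803] [328.4971 152.0972] edge [194.5605 263.9691] [390.4573 176.2352]
0.7177 55 bar [241.3746 192.0529] [341.3802 149.5436] edge [203.8784 263.3072] [401.1975 174.6316]
0.7137 0 bar [165.6425 287.3048] [254.9228 246.9188] edge [144.1224 332.9576] [324.4012 248.633 ]
0.7137 45 bar [215.8563 195.658 ] [313.8967 154.298 ] edge [183.4193 263.7007] [377.6634 177.1523]
0.7137 50 bar [226.7626 191.9084] [325.7628 150.1061] edge [191.939  261.6073] [387.673  174.2492]
0.7137 55 bar [238.6585 189.852 ] [338.5793 147.5286] edge [201.2039 260.9175] [398.3601 172.6262]
```

Run:
```python
import cv2
i=cv2.imread('pics/scene0.png');cv2.imwrite('pics/s0c.png',cv2.convertScaleAbs(cv2.resize(i[100:330,260:500],None,fx=2.5,fy=2.5,interpolation=cv2.INTER_CUBIC),alpha=1.4))
```

```text
(no output)
```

View pics/s0c.png

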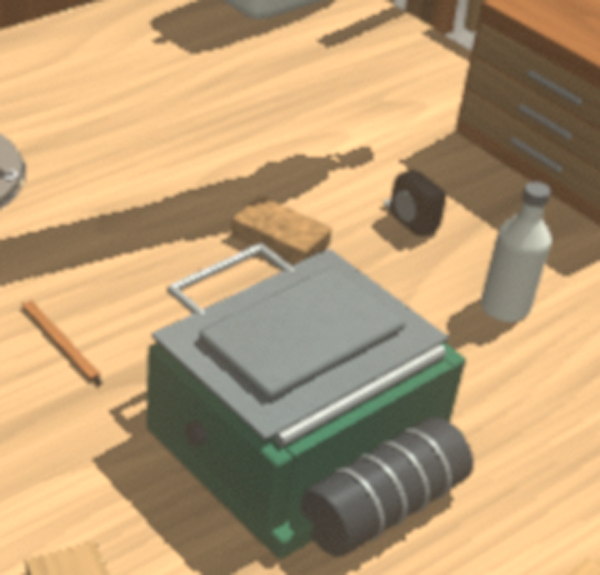

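Shut, the bar corners are at (172,289) and (262,248), which gives a bias of about +4.5 px. Corrected for that, the opening is about 50–51°. I'll let it settle, then hand in.

step_arm --increments '[[[-1,0,0,0,0,0,0],[-1,0,0,0,0,0,0],[-1,0,0,0,0,0,0],[-1,0,0,0,0,0,0],[-1,0,0,0,0,0,0],[-1,0,0,0,0,0,0]]]'

```text
t: 11.93
eef_pos: [0.5763, 0.0966, 0.2883]
tool_rot: [-0.001, 0.696, 0.718, 0.0]
contact_force: [-10.1, 1.5, 6.6]
gripper_width: 0.095
grasp_force: 40.0
```

```bash
python3 -c "
from h import *
o=bot.get_obs();print(o['t'],o['eef_pos'],o['contact_force'],o['grasp_force']);print(bot.hand_in())"
```

```text
11.9333 [0.5763 0.0966 0.2883] [-10.0766   1.4867   6.5781] 40.04867076873779
the job is handed in; nothing more can be done
None
```

I pressed stop, purge and guard-release fully in that order, then handed in at 11.9 s with the arm still gripping the bail and holding the hood at about 50–51° (estimated from the camera and arm pose; the hand-in returned no verdict).

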